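# Tuck a vent flashing under the shingle course and hold it pressed flat

## Task

Fit the vent flashing to the half-shingled roof panel on the bench: slide the flashing's long end up under the loose lower edges of the second shingle course, without lifting those shingles, until its collar is centred over the vent hole with the flange square to the courses. Then press the flange down flat on the first course and finish while still gripping the collar and pressing firmly, so that a workmate can nail it; leave the tools lying about where they are.

Things in the scene. Friction and masses are not known exactly. Their poses are not given: they have to be found in the camera images.
- flashing: Loose vent flashing, 0.25 kg: aluminium flange 3 mm thick, 150 mm wide (y), reaching 105 mm in +x (the long end) and 70 mm in -x from the axis of a black upright collar: flared foot, then a plain 44 mm tube (bore 36) from 36 to 78 mm height, to be gripped from above in any direction. Origin: on the collar's axis at the underside; z up. Lies on the bench, right of the panel.
- top_edge (a point): Middle of the flashing's long-end edge, 105 mm from the collar's axis, at half the flange's thickness; axes as the flashing.
- roof_panel: Panel fixed flat on the bench, 300 mm (x, up the roof) by 280 mm (y). Origin: on the bench under its centre; x points from the eaves up the roof, away from the robot. Shingle tops above the bench: first course 41 mm, bare from x = -150 to 0; second 55, its lower edges at x = 0; third 61, from x = 65; ridge lath 71, from x = 127.
- vent_hole (a point): Centre of the round 54 mm vent hole in the first course, at its top surface (41 mm above the bench), on the panel's middle line, 60 mm before the second course's lower edges; axes as the panel. With the collar centred here the long end lies 45 mm under the second course.
- slot (a point): Middle of the line of the second course's lower edges, at the first course's top surface (41 mm above the bench), the floor of the slot under those edges: 8 mm high, 60 mm deep in x up to a lath that closes it; axes as the panel.
- shingle_0 (a joint): Lift of the second course's rightmost shingle (panel y -140 to -77 mm), rad: 0 = lying as nailed, grows as its lower edge is raised; it turns about its nail line 75 mm up the roof from that edge (0.07 rad = 5 mm of lift) and springs back with 1.5 Nm/rad (about 2 N at the edge for 5 mm).
- shingle_1 (a joint): The same for the next shingle to the left (panel y from -74 to 7 mm).
- shingle_2 (a joint): The same for the next shingle (panel y from 10 to 69 mm).
- shingle_3 (a joint): The same for the leftmost shingle (panel y from 72 to 137 mm).
- hammer: Claw hammer, 286 x 119 x 27 mm, lying to the left of the panel; leave it alone.
- chisel: Chisel with a wooden handle, 277 mm long, 29 mm high, lying between the flashing and the panel; leave it alone.
- folding_rule: Folded wooden rule, 239 x 31 x 17 mm, at the back behind the flashing; leave it alone.
- tape_measure: Tape measure, 73 x 83 x 33 mm, at the back right; leave it alone.
- nail_tin: Closed green tin, 88 x 119 x 36 mm, at the front right; leave it alone.
- pencil: Pencil, 151 mm long and 9 mm thick, lying on the panel's third course (61 mm above the bench) across the roof; leave it alone.

How it is judged:
By the outcome, as a careful person would: the job done as asked, in the order asked, and still so for the second after the job is handed in, while the arm keeps its last pose, push and grip.
It also fails if it takes over 38 s, if anything falls off the work surface, if the arm or the gripper's body presses on something with over 40 N, if the wrist force passes 120 N, or if a joint passes its speed limit or range.

## Robot

A 6-joint arm with a two-finger parallel gripper is mounted at the origin on a cart in front of the work surface, level with it; the furniture and walls round the work are solid. World frame = base frame: x ahead of the robot, y to its left, z up, the work surface at z = 0. Lengths are in m, angles in rad, forces in N, time in s.
With the tool pointing down it reaches from about 0.35 to 0.975 m from the base axis. Payload 4.9 kg.
Tool frame: the origin (TCP) lies at the very end of the fingers, on their centre line; the grasp point (between the pads) lies 19 mm behind it; z points along the fingers, y is the line along which they close (so a half turn about z gives the same grasp; the last joint's range is limited). The gripper opens to 85 mm and grips with 20 to 120 N. Pads are 22 mm wide; open, the fingers measure 114 mm over their backs; the gripper's body (76 mm by 85 mm) begins 54 mm behind the grasp point. The pads swing forward as they close: fully open they stand 13 mm farther back than shut.
Start: joints at [-0.119, 0.053, 1.613, -0, 1.476, -0.119], TCP at [0.625, 0, 0.231] pointing down, gripper open.
Joint ranges: [-3.01, 3.01], [-1.01, 2.22], [0.06, 2.58], [-1.02, 4.17], [0.09, 2.62], [-3.14, 3.14]. Speed limits (rad/s): [2.57, 2.57, 3.14, 3.14, 3.14, 3.14].

## Interface

Orientations are given as a rotation vector (axis times angle).
In Python, from station import get_obs, optics, ctrl gives the robot as it stands.
- The arm moves only by the shell command python3 -m pendant 'ROWS' [FORCE]. ROWS is JSON, a list of rows, each a list of 3 entries, a list of its own where there are three numbers: the shift along the tool's x, y, z in mm, then the turn, a rotation vector about the tool's x, y, z in rad, then the opening, from 0 (shut) to 1 (fully open). A call has 1 to 12 rows; each row shifts and turns the commanded pose from where the row before left it, along the tool's axes as they then stand; what a row does not reach is not made up. A row lasts 1/12 s, in which the tool goes at most 41.7 mm and 7.16 degrees, less where a joint would pass 70% of its speed; a pose out of reach is approached as far as the arm can. A call is refused whole if a number of a shift passes 41.7 or a number of a turn 0.125, either way. A call with a gripper value outside its range is refused whole. The fingers move at their own pace and stop on an object; FORCE is the grip in N (left out, the last holds). Time passes only in rows, so rows that do not move let the fingers close. It gives the time, the measured TCP pose, the force, the opening and the grip force at its end, in the units of the state.
- get_obs(): the state, without advancing time (a new reading comes with each control period).
- optics.get_image(name): name is "scene" or "side" or "wrist"; returns the picture (384x512x3 uint8, red, green, blue); there is no depth.
- optics.camera_model(name): a dict with "fx", "fy", "cx", "cy" (pixels), "distortion" ([k1, k2, p1, p2, k3] as OpenCV has them; the pictures are not rectified), "cam_to_world" (4x4, takes a point from camera to world coordinates). Camera axes: x right, y up, looking along -z (the intrinsics and any distortion apply to the point x, -y, -z); pixel columns grow to the right and rows downward; lengths in m; the calibration is good to about 2 mm. A picture is of the moment at which its call begins: read the wrist's pose just before it. camera_model takes no time and is no camera call; for the wrist camera it gives the pose at the moment of the call.
- ctrl.finish_job(): hands the job in; it is judged then, once.
The state is a dict: "t": time; "q": joint angles; "dq": joint speeds; "effort": joint torques, N m; "tool_pos": TCP position; "tool_rot": TCP orientation; "contact_force": force on the tool from outside, world axes, zero at the start; "wrist_torque": the same for the moment, N m; "opening": finger opening in m; "grip_force": force on a finger pad.
Only numpy, scipy, OpenCV 4.12 (cv2) and the standard library are available. Lean on these libraries where they do the work, as an engineer would, in place of code of your own. Each camera call takes 0.05 s, during which the arm holds its last target. There are 200 camera calls.

## Working session

There is one attempt and no reset: what is moved stays moved. The work goes in short steps, Python scripts to look and compute and a shell command to move; the robot and the scene stay as the last step left them, time stands still between calls to the robot, and variables do not carry over. Pictures are saved under pics/ and viewed, at most 10 in all, crops included, and the job is handed in when it is done.

```bash
mkdir -p pics; cat > h.py <<'E'
import numpy as np, cv2
from station import get_obs, optics, ctrl
from scipy.spatial.transform import Rotation as R
def ray(m,uv):
    K=np.array([[m['fx'],0,m['cx']],[0,m['fy'],m['cy']],[0,0,1.]])
    p=cv2.undistortPoints(np.array([[uv]],float),K,np.array(m['distortion'],float))[0,0]
    T=np.array(m['cam_to_world']); d=T[:3,:3]@np.array([p[0],-p[1],-1]); return T[:3,3],d/np.linalg.norm(d)
def atz(m,uv,z):
    o,d=ray(m,uv); return o+d*(z-o[2])/d[2]
def tri(*mu):
    A=np.zeros((3,3));b=np.zeros(3);L=[]
    for m,uv in mu:
        o,d=ray(m,uv);P=np.eye(3)-np.outer(d,d);A+=P;b+=P@o;L.append((o,P))
    x=np.linalg.solve(A,b); return x,[np.linalg.norm(P@(x-o)) for o,P in L]
def proj(m,X):
    T=np.array(m['cam_to_world']);c=T[:3,:3].T@(np.array(X)-T[:3,3]);c=c*[1,-1,-1]
    K=np.array([[m['fx'],0,m['cx']],[0,m['fy'],m['cy']],[0,0,1.]])
    return cv2.projectPoints(c.reshape(1,1,3),np.zeros(3),np.zeros(3),K,np.array(m['distortion'],float))[0][0,0]
E
python3 - <<'E'
from h import *
ims=[]
for n in ["scene","side","wrist"]:
    im=optics.get_image(n)[:,:,::-1]; cv2.imwrite(f'pics/{n}0.png',im); m=optics.camera_model(n)
    T=np.array(m['cam_to_world']);print(n,m['fx'],T[:3,3].round(3),(-T[:3,2]).round(2),np.round(m['distortion'],3))
    np.save(f'pics/{n}0.npy',m,allow_pickle=True)
    if n!="wrist": cv2.imwrite(f'pics/{n}0b.png',cv2.resize(im,(800,600),interpolation=cv2.INTER_CUBIC))
o=get_obs();print(o)
E
```

```text
scene 429.8203662135625 [-0.172 -0.726  1.134] [ 0.48  0.51 -0.71] [0.012 0.    0.    0.    0.   ]
side 407.7776419622564 [-0.107 -1.188  0.937] [ 0.42  0.73 -0.53] [-0.143  0.     0.     0.     0.   ]
wrist 306.7926685744973 [0.624 0.066 0.373] [-0.   -0.26 -0.96] [-0.06  0.    0.    0.    0.  ]
{'t': 0.15, 'q': array([-1.18981585e-01,  5.32128529e-02,  1.61398069e+00, -2.30047663e-05,
        1.47595933e+00, -1.19039554e-01]), 'dq': array([ 0.00101316, -0.00199588, -0.00576955,  0.0016977 ,  0.00040235,
       -0.0019432 ]), 'effort': array([ 5.10442842e-04, -3.94241810e+01, -3.70721948e+01, -1.15854355e-04,
        4.61802789e-03,  5.00508997e-05]), 'tool_pos': array([6.24523478e-01, 6.24453521e-05, 2.30339433e-01]), 'tool_rot': array([-2.22051719e+00, -2.22065080e+00,  1.54263681e-03]), 'contact_force': array([-0.16194558,  0.0791357 ,  0.3888137 ]), 'wrist_torque': array([-0.05792811, -0.01636614,  0.01304611]), 'grip_force': 0.0, 'opening': 0.0854875768476244}
```

View pics/scene0b.png

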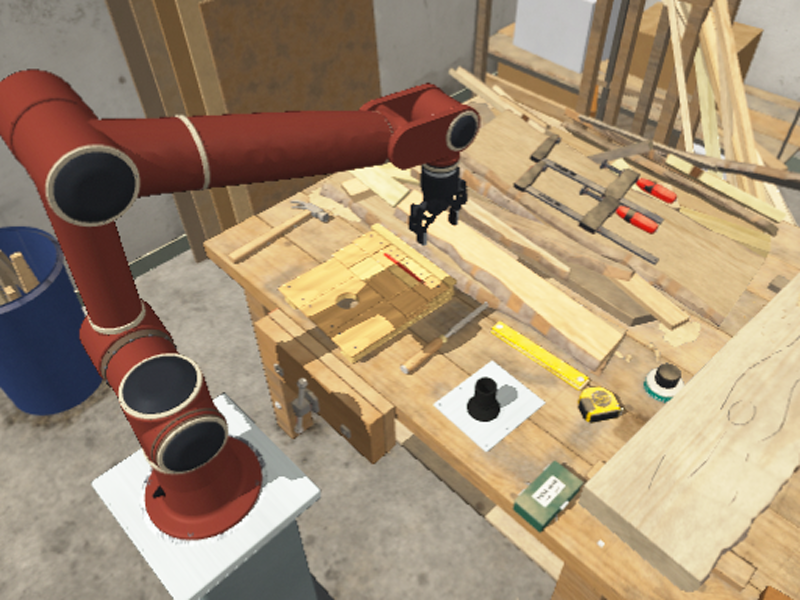

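View pics/side0b.png

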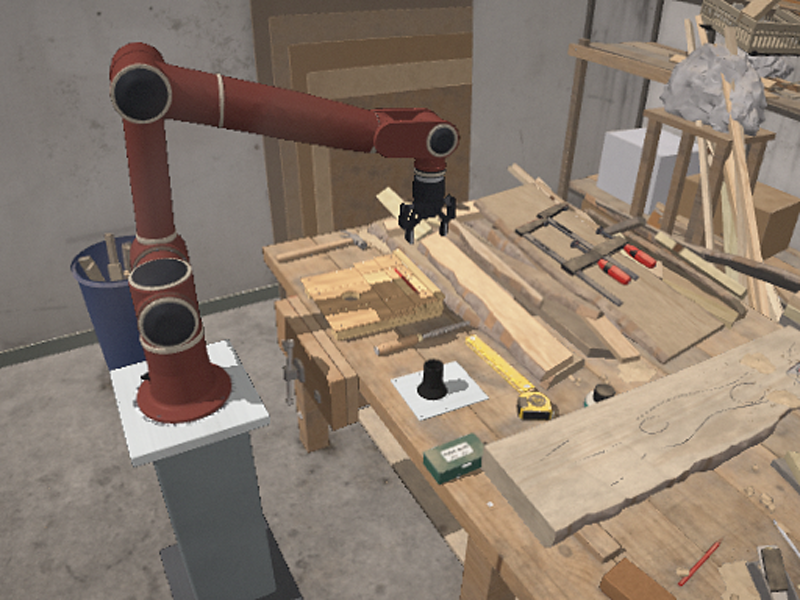

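```bash
python3 - <<'E'
from h import *
s=cv2.imread('pics/scene0.png');d=cv2.imread('pics/side0.png');w=cv2.imread('pics/wrist0.png')
c=lambda im,x,y:cv2.resize(im[y:y+108,x:x+72][:62],None,fx=5.5,fy=5.5,interpolation=cv2.INTER_CUBIC)
cv2.imwrite('pics/fl.png',np.hstack([c(s,277,230),c(d,246,222)]))
cv2.imwrite('pics/wr.png',cv2.resize(w,(800,600),interpolation=cv2.INTER_CUBIC))
E
```

```text
(no output)
```

View pics/fl.png

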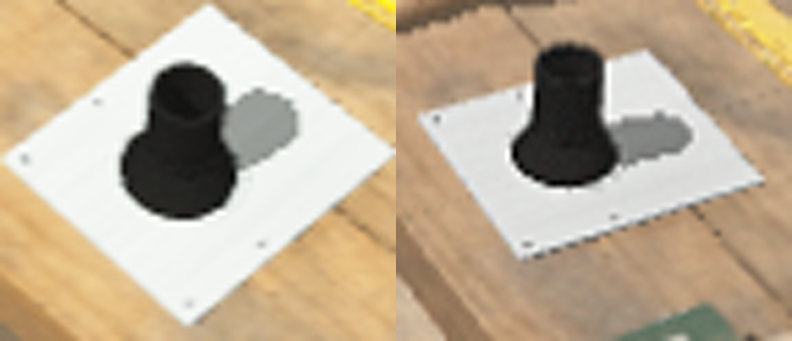

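View pics/wr.png

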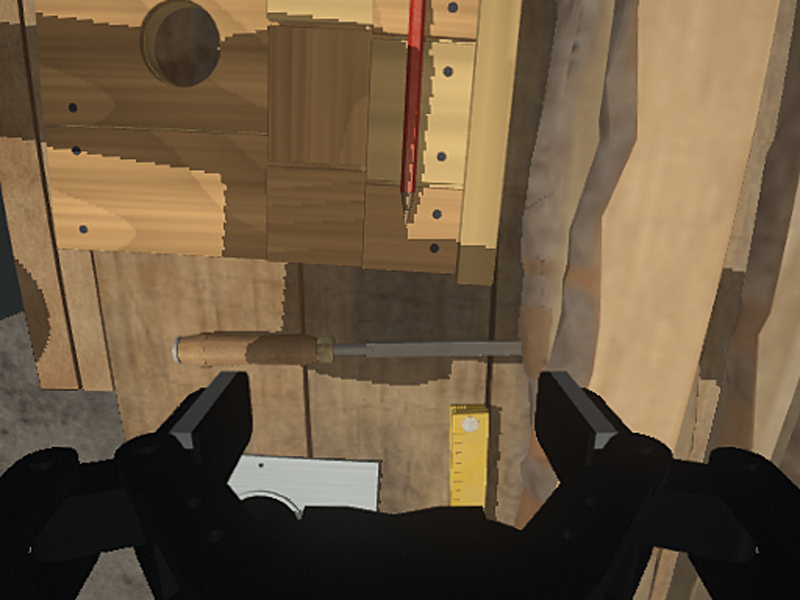

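```bash
python3 - <<'E'
from h import *
M={n:np.load(f'pics/{n}0.npy',allow_pickle=True).item() for n in ['scene','side','wrist']}
S=lambda u,v:((u+.5)/5.5-.5+277,(v+.5)/5.5-.5+230)
D=lambda u,v:((u+.5)/5.5-.5+246,(v+.5)/5.5-.5+222)
W=lambda u,v:((u+.5)*.64-.5,(v+.5)*.64-.5)
C=[]
for n,a,b in [('top',(188,92),(175,63)),('A',(210,3),(254,50)),('B',(3,158),(23,115)),('C',(188,325),(128,260)),('D',(395,152),(368,182))]:
    x,e=tri((M['scene'],S(*a)),(M['side'],D(*b))); z=.078 if n=='top' else .003
    print(n,x.round(4),np.round(e,4),atz(M['scene'],S(*a),z).round(4),atz(M['side'],D(*b),z).round(4))
print('W hole',atz(M['wrist'],W(183,42),.041))
for n,p,z in [('edge',(267,30),.055),('edge',(266,260),.055),('corner R',(267,262),.055),('lower R eave',(57,249),.041),('lathR',(456,284),.071),('lathR2',(492,286),.071),('flash A',(380,460),.003),('eaveseam',(44,127),.041),('seam y-75ish',(267,133),.041)]:
    print(n,atz(M['wrist'],W(*p),z).round(4))
s=cv2.imread('pics/scene0.png');d=cv2.imread('pics/side0.png')
a=cv2.resize(s[140:235,176:298],None,fx=4,fy=4,interpolation=cv2.INTER_CUBIC)
b=cv2.resize(d[165:225,190:290],None,fx=3,fy=3,interpolation=cv2.INTER_CUBIC)
o=np.zeros((560,800,3),np.uint8);o[:380,:488]=a;o[380:560,500:800]=b;o[:,:]=o;cv2.imwrite('pics/pn.png',o)
E
```

```text
top [ 0.5039 -0.2521  0.0741] [0.0012 0.0012] [ 0.5   -0.254  0.078] [ 0.5026 -0.2558  0.078 ]
A [ 0.6133 -0.1832 -0.0007] [0.001 0.001] [ 0.6095 -0.1851  0.003 ] [ 0.6118 -0.1867  0.003 ]
B [ 0.4378 -0.1746  0.0006] [0.0015 0.0015] [ 0.4348 -0.176   0.003 ] [ 0.4381 -0.1766  0.003 ]
C [ 0.4325 -0.3219 -0.0053] [0.0018 0.0018] [ 0.4261 -0.3249  0.003 ] [ 0.4298 -0.3289  0.003 ]
D [ 0.6055 -0.3315 -0.0035] [0.001 0.001] [ 0.5999 -0.3338  0.003 ] [ 0.6018 -0.3371  0.003 ]
W hole [0.48805018 0.14690873 0.041     ]
edge [0.5465 0.1492 0.055 ]
edge [0.5376 0.0067 0.055 ]
corner R [0.5382 0.0053 0.055 ]
lower R eave [0.3811 0.0127 0.041 ]
lathR [ 0.6642 -0.006   0.071 ]
lathR2 [ 0.6877 -0.0073  0.071 ]
flash A [ 0.6119 -0.1825  0.003 ]
eaveseam [0.3855 0.0968 0.041 ]
seam y-75ish [0.5398 0.0896 0.041 ]
```

View pics/pn.png

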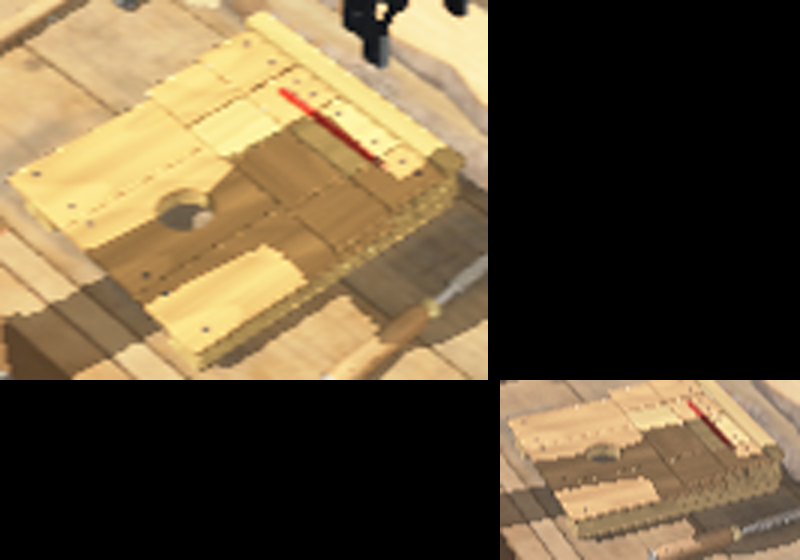

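```bash
python3 -m pendant '[[[-36,-17,0],[0,0,0],1],[[-36,-17,0],[0,0,0],1],[[-36,-17,0],[0,0,0],1],[[-36,-17,0],[0,0,0.012],1],[[-36,-17,0],[0,0,0.012],1],[[-36,-17,0],[0,0,0.012],1],[[-36,-17,0],[0,0,0.014],1],[[0,0,30],[0,0,0],1],[[0,0,30],[0,0,0],1],[[0,0,0],[0,0,0],1]]'
python3 - <<'E'
from h import *
o=get_obs();print(o['tool_pos'],o['t'])
m=optics.camera_model('wrist');im=optics.get_image('wrist')[:,:,::-1];np.save('pics/w1.npy',m,allow_pickle=True)
cv2.imwrite('pics/w1.png',cv2.resize(im,(800,600),interpolation=cv2.INTER_CUBIC))
print([proj(m,(.502,-.2545,z)).round(0)/.64 for z in (0,.078)])
E
```

```text
t: 0.98
tool_pos: [0.4994, -0.2493, 0.1643]
tool_rot: [-2.27, -2.155, 0.004]
contact_force: [-1.4, -0.4, -1.0]
opening: 0.0852
grip_force: 0.0
[ 0.499409   -0.24930445  0.16427414] 0.9833
[array([401.5625, 281.25  ]), array([401.5625, 317.1875])]
```

View pics/w1.png

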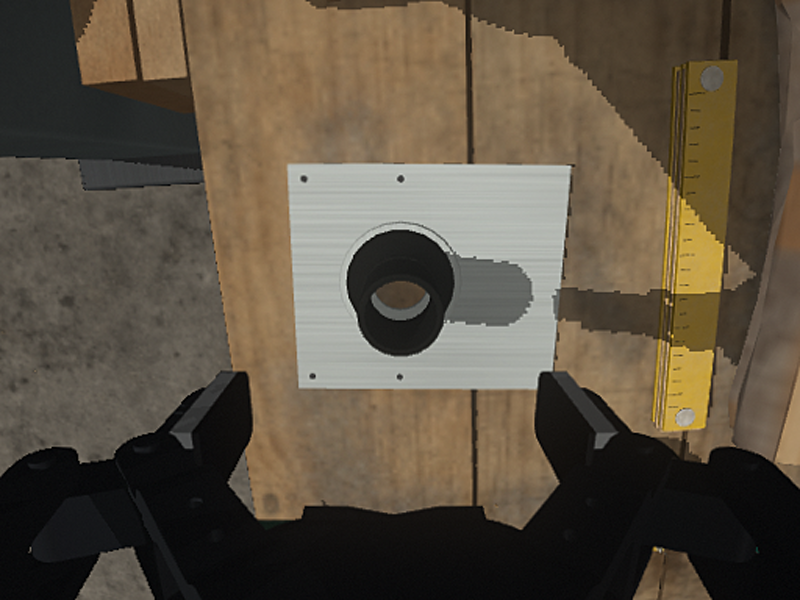

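```bash
python3 - <<'E'
from h import *
m=np.load('pics/w1.npy',allow_pickle=True).item()
W=lambda u,v:((u+.5)*.64-.5,(v+.5)*.64-.5)
for p,z in [((288,164),.003),((571,165.5),.003),((555,388),.003),((299,388),.003),((401,311),.078),((401,299),.078)]: print(atz(m,W(*p),z).round(4))
M=np.load('pics/scene0.npy',allow_pickle=True).item()
print(tri((m,W(401,311)),(M,((188.5)/5.5-.5+277,(92.5)/5.5-.5+230))))
E
```

```text
[ 0.4359 -0.1759  0.003 ]
[ 0.6101 -0.1852  0.003 ]
[ 0.6053 -0.3342  0.003 ]
[ 0.4277 -0.3257  0.003 ]
[ 0.5017 -0.2515  0.078 ]
[ 0.502  -0.2453  0.078 ]
(array([ 0.50179038, -0.25252051,  0.07495899]), [np.float64(0.0001895855701808229), np.float64(0.00018958557018090586)])
```

```bash
python3 -m pendant '[[[-4.5,3,20],[0,0,0],1],[[0,0,36],[0,0,0],1],[[0,0,36],[0,0,0],1],[[0,0,29],[0,0,0],1],[[0,0,0],[0,0,0],1],[[0,0,0],[0,0,0],0],[[0,0,0],[0,0,0],0],[[0,0,0],[0,0,0],0],[[0,0,0],[0,0,0],0],[[0,0,0],[0,0,0],0],[[0,0,0],[0,0,0],0],[[0,0,0],[0,0,0],0]]' 90
```

```text
t: 2.03
tool_pos: [0.5086, -0.2569, 0.0543]
tool_rot: [2.272, 2.161, 0.002]
contact_force: [0.8, 0.3, 7.1]
opening: 0.0411
grip_force: 92.9
```

```bash
python3 -m pendant '[[[0,0,0],[0,0,0],0],[[0,0,0],[0,0,0],0]]'
python3 - <<'E'
from h import *
m=optics.camera_model('wrist');im=optics.get_image('wrist')[:,:,::-1];np.save('pics/w2.npy',m,allow_pickle=True)
cv2.imwrite('pics/w2.png',cv2.resize(im,(800,600),interpolation=cv2.INTER_CUBIC))
o=get_obs();print(R.from_rotvec(o['tool_rot']).as_matrix().round(4),o['q'].round(3))
E
```

```text
t: 2.2
tool_pos: [0.5086, -0.2569, 0.0543]
tool_rot: [2.272, 2.161, 0.002]
contact_force: [0.7, -0.1, 7.0]
opening: 0.0416
grip_force: 92.9
[[ 0.0498  0.9987  0.0053]
 [ 0.9988 -0.0498 -0.0036]
 [-0.0033  0.0055 -1.    ]] [-0.598  0.095  1.881  0.     1.159 -0.548]
```

View pics/w2.png

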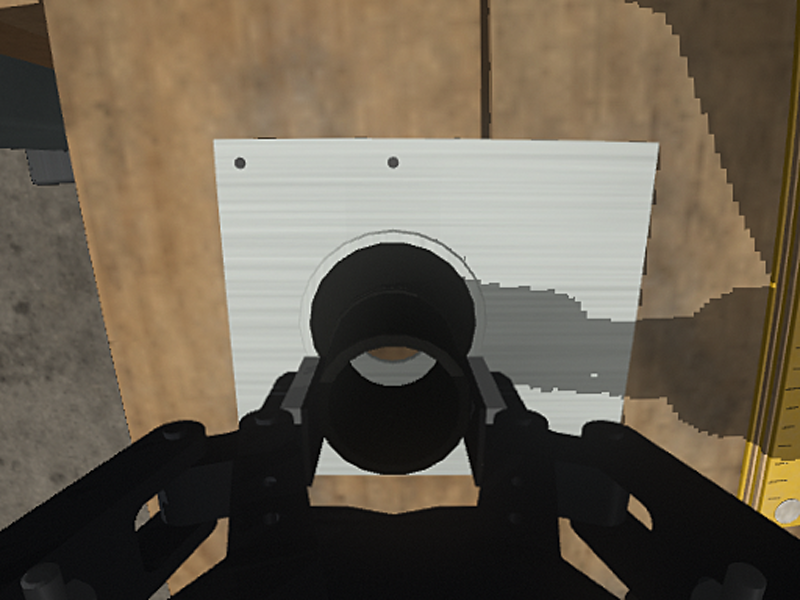

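```bash
python3 -m pendant '[[[0,0,0],[0,0,0],0.7],[[0,0,0],[0,0,0],0.7],[[0,0,0],[0,0,0],0.7],[[0,0,5],[0,0,0],0.7],[[0,0,5],[0,0,0],0.7],[[0,0,0],[0,0,0],0.7],[[0,0,0],[0,0,0],0]]' 90
python3 -m pendant '[[[0,0,0],[0,0,0],0],[[0,0,0],[0,0,0],0],[[0,0,0],[0,0,0],0],[[0,0,0],[0,0,0],0],[[0,0,0],[0,0,0],0],[[0,0,0],[0,0,0],0]]'
```

```text
t: 2.83
tool_pos: [0.5056, -0.2549, 0.0392]
tool_rot: [-2.275, -2.164, 0.0]
contact_force: [7.3, 1.5, 2.6]
opening: 0.0489
grip_force: 3.8
t: 3.33
tool_pos: [0.5062, -0.2554, 0.0403]
tool_rot: [2.276, 2.165, 0.0]
contact_force: [1.1, -0.7, -0.9]
opening: 0.0426
grip_force: 91.4
```

```bash
python3 -m pendant '[[[0,0,-10],[0,0,0],0],[[0,0,-25],[0,0,0],0],[[0,0,-30],[0,0,0],0],[[0,0,-25],[0,0,0],0],[[15,-4,0],[0,0,0],0],[[29,-7.5,0],[0,0,0],0],[[29,-7.5,0],[0,0,0],0],[[29,-7.5,0],[0,0,0],0],[[29,-7.5,0],[0,0,0],0],[[29,-7.5,0],[0,0,0],0],[[29,-7.5,0],[0,0,0],0]]'
python3 -m pendant '[[[29,-7.5,0],[0,0,0],0],[[29,-7.5,0],[0,0,0],0],[[29,-7.5,0],[0,0,0],0],[[29,-7.5,0],[0,0,0],0],[[29,-7.5,0],[0,0,0],0],[[29,-7.5,0],[0,0,0],0],[[29,-7.5,0],[0,0,0],0],[[15,-6,0],[0,0,0],0],[[0,0,0],[0,0,0],0],[[0,0,0],[0,0,0],0]]'
python3 - <<'E'
from h import *
m=optics.camera_model('wrist');im=optics.get_image('wrist')[:,:,::-1];np.save('pics/w3.npy',m,allow_pickle=True)
cv2.imwrite('pics/w3.png',cv2.resize(im,(800,600),interpolation=cv2.INTER_CUBIC))
o=get_obs();print(o['t'],o['tool_pos'],R.from_rotvec(o['tool_rot']).as_matrix().round(4),o['q'].round(3))
E
```

```text
t: 4.25
tool_pos: [0.4648, -0.062, 0.129]
tool_rot: [-2.275, -2.164, 0.002]
contact_force: [0.1, -0.8, -1.9]
opening: 0.0424
grip_force: 91.9
t: 5.08
tool_pos: [0.4176, 0.157, 0.1292]
tool_rot: [-2.273, -2.168, 0.003]
contact_force: [-0.5, -0.6, -2.6]
opening: 0.0422
grip_force: 91.8
5.1333 [0.41815948 0.156388   0.12942985] [[ 4.890e-02  9.988e-01 -1.500e-03]
 [ 9.988e-01 -4.890e-02 -9.000e-04]
 [-9.000e-04 -1.500e-03 -1.000e+00]] [ 1.910e-01 -3.100e-01  2.116e+00 -1.000e-03  1.337e+00  2.400e-01]
```

View pics/w3.png

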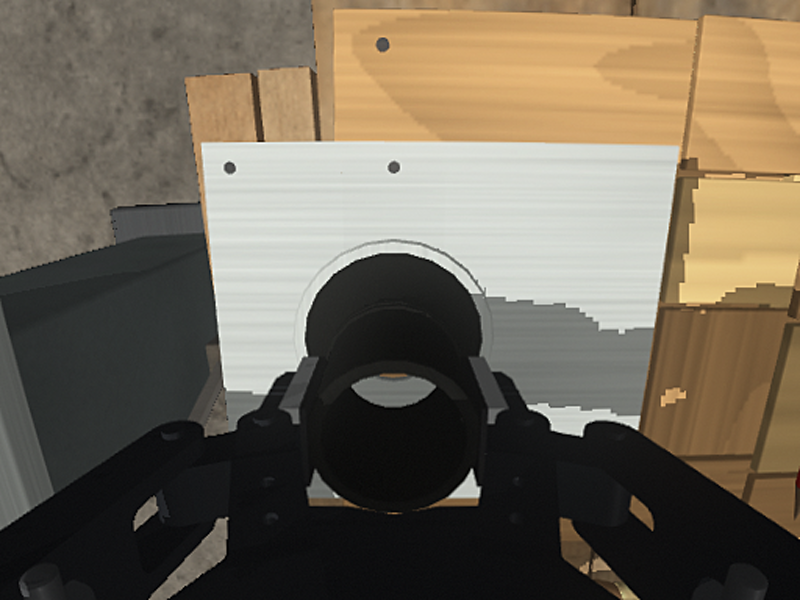

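```bash
python3 - <<'E'
from h import *
m=np.load('pics/w3.npy',allow_pickle=True).item();m0=np.load('pics/wrist0.npy',allow_pickle=True).item();ms=np.load('pics/scene0.npy',allow_pickle=True).item();md=np.load('pics/side0.npy',allow_pickle=True).item()
W=lambda u,v:((u+.5)*.64-.5,(v+.5)*.64-.5)
P=lambda u,v:((u+.5)/4-.5+176,(v+.5)/4-.5+140)
Q=lambda u,v:((u-500+.5)/3-.5+190,(v-380+.5)/3-.5+165)
for n,p,z in [('fl',(202,142),.0921),('fr',(678,146),.0921),('r2',(640,428),.0921),('hole1',(393,167),.0921),('hole0',(230,168),.0921),
 ('eaveL',(335,10),.041),('2L',(703,16),.055),('2edge b',(690,160),.055),('2edge c',(664,300),.055),('2edge d',(642,428),.055)]: print(n,atz(m,W(*p),z).round(4))
print('hole wrist0',[atz(m0,W(u,v),.041).round(4) for u,v in [(140,42),(219,42),(183,87),(180,42)]])
print('hole scene',[atz(ms,P(u,v),.041).round(4) for u,v in [(157,209),(216,209),(187,209),(187,230),(187,188)]])
print('eaveR scene',atz(ms,P(198,355),.041),'eaveL',atz(ms,P(10,180),.041),'2L',atz(ms,P(147,93),.055),'2R',atz(ms,P(333,250),.055))
E
```

```text
fl [0.3513 0.2359 0.0921]
fr [0.5246 0.2272 0.0921]
r2 [0.5206 0.1119 0.0921]
hole1 [0.42   0.2234 0.0921]
hole0 [0.3605 0.2262 0.0921]
eaveL [0.3976 0.292  0.041 ]
2L [0.5533 0.2813 0.055 ]
2edge b [0.5523 0.2219 0.055 ]
2edge c [0.5463 0.1574 0.055 ]
2edge d [0.5424 0.0889 0.055 ]
hole wrist0 [array([0.4595, 0.1478, 0.041 ]), array([0.5117, 0.1463, 0.041 ]), array([0.4857, 0.1194, 0.041 ]), array([0.4861, 0.147 , 0.041 ])]
hole scene [array([0.4658, 0.1638, 0.041 ]), array([0.5032, 0.1263, 0.041 ]), array([0.4848, 0.1447, 0.041 ]), array([0.4676, 0.125 , 0.041 ]), array([0.5024, 0.165 , 0.041 ])]
eaveR scene [0.37964556 0.01014562 0.041     ] eaveL [0.39501439 0.28717026 0.041     ] 2L [0.55128863 0.27720711 0.055     ] 2R [0.53282762 0.00681814 0.055     ]
```

```bash
python3 -m pendant '[[[-6.4,0,10],[0,0,0.006],0],[[0,0,15],[0,0,0],0],[[0,0,13],[0,0,0],0],[[0,0,5],[0,0,0],0],[[0,0,0],[0,0,0],0],[[0,0,0],[0,0,0],0],[[0,0,0],[0,0,0],0]]'
```

```text
t: 5.72
tool_pos: [0.4195, 0.1497, 0.088]
tool_rot: [2.283, 2.157, 0.001]
contact_force: [-0.1, 1.0, -1.3]
opening: 0.0425
grip_force: 91.9
```

```bash
python3 -m pendant '[[[0,8,4.7],[0,0,0],0],[[0,7,0],[0,0,0],0],[[0,0,0],[0,0,0],0],[[0,0,0],[0,0,0],0]]'
python3 - <<'E'
from h import *
m=optics.camera_model('wrist');im=optics.get_image('wrist')[:,:,::-1];np.save('pics/w4.npy',m,allow_pickle=True)
cv2.imwrite('pics/w4.png',cv2.resize(im,(800,600),interpolation=cv2.INTER_CUBIC))
o=get_obs();print(o['t'],o['tool_pos'],R.from_rotvec(o['tool_rot']).as_matrix().round(4))
E
```

```text
t: 6.05
tool_pos: [0.4345, 0.1493, 0.0834]
tool_rot: [2.283, 2.158, 0.001]
contact_force: [0.3, -0.0, -2.1]
opening: 0.0423
grip_force: 91.9
6.1 [0.43416213 0.14928588 0.08316259] [[ 5.610e-02  9.984e-01  5.000e-04]
 [ 9.984e-01 -5.610e-02  1.000e-04]
 [ 1.000e-04  5.000e-04 -1.000e+00]]
```

View pics/w4.png

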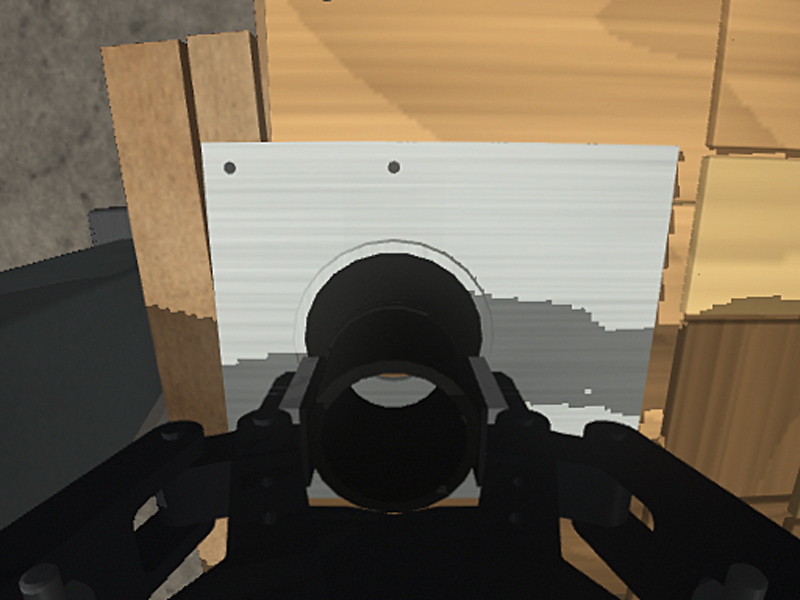

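```bash
python3 - <<'E'
from h import *
m=np.load('pics/w4.npy',allow_pickle=True).item()
W=lambda u,v:((u+.5)*.64-.5,(v+.5)*.64-.5)
o=np.array([.4342,.1493]);ex=np.array([.9984,-.0561]);ey=np.array([.0561,.9984])
for n,p,z in [('fl',(202,143),.0457),('fr',(680,147),.0457),('r2',(641,428),.0457),('l2',(222,380),.0457),
 ('e',(719,10),.055),('e',(709,140),.055),('e',(703,170),.055),('e',(684,310),.055),('e',(680,335),.055),('e',(664,490),.055),('seam70.5',(709,152.5),.055),('seam8.5',(684,319),.055),('seam-75.5',(664,496),.055)]:
    a=atz(m,W(*p),z)[:2]-o; print(n,(1e3*np.array([a@ex,a@ey])).round(1))
E
```

```text
fl [-69.8  75.4]
fr [105.3  74.9]
r2 [106.3 -40.6]
l2 [-70.8 -17.9]
e [108.2 119.2]
e [110.2  77. ]
e [109.5  66.7]
e [110.3  15. ]
e [110.4   5. ]
e [115.9 -65.5]
seam70.5 [110.8  72.8]
seam8.5 [110.9  11.4]
seam-75.5 [116.4 -68.6]
```

```bash
python3 - <<'E'
from h import *
m=np.load('pics/wrist0.npy',allow_pickle=True).item()
W=lambda u,v:((u+.5)*.64-.5,(v+.5)*.64-.5)
o=np.array([.4342,.1493]);ex=np.array([.9984,-.0561]);ey=np.array([.0561,.9984])
for n,p,z in [('hole',(180.5,42),.041),('seam8.5',(268,24),.055),('seam-75.5',(267,166),.055),('1st seam',(250,133),.041)]:
    a=atz(m,W(*p),z)[:2]-o; print(n,(1e3*np.array([a@ex,a@ey])).round(1))
im=cv2.imread('pics/w4.png')[380:560,560:800];im0=cv2.resize(cv2.imread('pics/wrist0.png')[0:120,70:250],None,fx=3,fy=3,interpolation=cv2.INTER_CUBIC)
b=np.zeros((600,800,3),np.uint8);b[:360,:540]=im0;b[380:560,:240]=im;c=cv2.resize(cv2.imread('pics/w4.png')[120:340,630:730],None,fx=2.5,fy=2.5);b[:550,548:798]=c
cv2.imwrite('pics/x.png',b)
E
```

```text
hole [52.2  0.6]
seam8.5 [112.7   9.6]
seam-75.5 [112.3 -74.9]
1st seam [ 97.4 -54.2]
```

View pics/x.png

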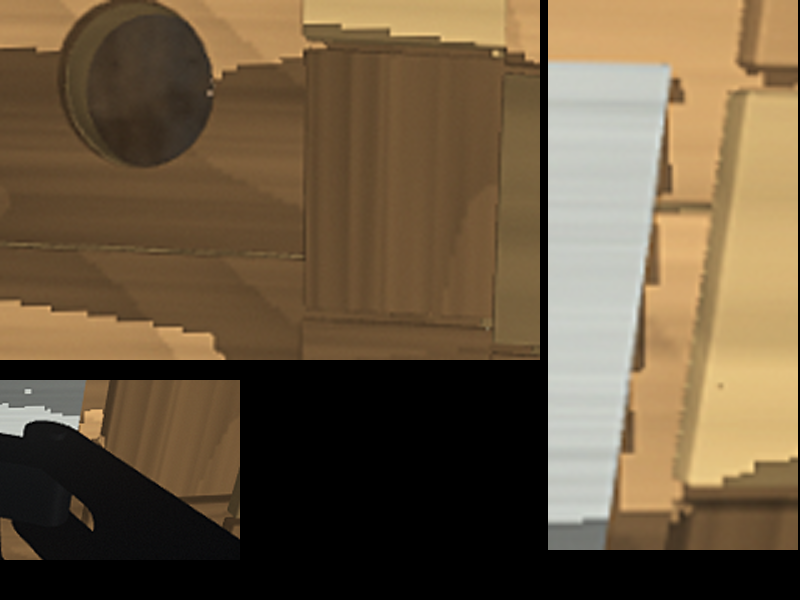

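```bash
python3 - <<'E'
from h import *
i4=cv2.imread('pics/w4.png');i4=cv2.resize(i4,(512,384),interpolation=cv2.INTER_AREA).astype(int).sum(2)//3
i3=cv2.resize(cv2.imread('pics/w3.png'),(512,384),interpolation=cv2.INTER_AREA).astype(int).sum(2)//3
for c in (458,464,470,480): print('w4 col',c,i4[90:106,c])
for c in (405,425): print('w4 flange',c,i4[86:100,c])
for c in (443,448,460): print('w4 seam2',c,i4[194:212,c])
for c in (446,455,470): print('w3',c,i3[102:122,c])
for c in (405,425): print('w3 flange',c,i3[86:100,c])
for c in (430,440): print('w3 seam2',c,i3[186:204,c])
for r in (80,110,150,185): print('w4 row',r,i4[r,428:464])
E
```

```text
w4 col 458 [152 153 145 111  80 100 118 119 120 134 138 158 170 170 167 167]
w4 col 464 [147 149 145 118  80  81  89  87  85 119 140 155 168 169 167 166]
w4 col 470 [145 148 147 126  79  78  86  85 122 153 138 149 165 169 167 166]
w4 col 480 [141 143 145 132  90  76  85  81  88 158 139 138 160 168 166 165]
w4 flange 405 [166 165 166 164 164 164 181 197 201 203 201 202 203 202]
w4 flange 425 [164 164 163 164 165 163 172 188 196 200 200 201 200 200]
w4 seam2 443 [183 185 185 187 187 191 177 121  84  81  67  51  55  66  78  81  80  79]
w4 seam2 448 [183 184 186 189 165 101  98  91  85  83  66  52  57  69  82  84  83  83]
w4 seam2 460 [168 101  99 105 105 106 104  91  83  78  59  45  51  61  73  75  73  73]
w3 446 [116 116 113 112 112 107  95  91  97  97  97  84  94 105 103 101 100  95
 103 180]
w3 455 [153 153 153 153 155 155 137 104  90 133 178 161 151 173 181 177 177 177
 178 178]
w3 470 [162 159 154 149 148 151 146 113  92 169 177 165 126 160 182 177 175 175
 176 177]
w3 flange 405 [161 160 161 163 162 161 184 207 211 213 212 212 212 212]
w3 flange 425 [158 157 159 161 161 162 174 196 206 209 210 210 210 210]
w3 seam2 430 [111 113 114 114 115 116 118 115  95  89  69  57  67  83  87  86  87  87]
w3 seam2 440 [189 191 192 192 194 196 196 173 145 145  75  71  90  79  83  84  84  83]
w4 row 80 [158 158 157 159 158 157 156 157 157 158 158 157 158 158 157 157 157 157
 158 158 157 157 158 160 148 109  97 104 107 118 143 151 147 146 146 145]
w4 row 110 [201 201 204 209 169  94 161 168 162 163 163 163 163 163 163 162 164 164
 166 159 121 117 122 125 142 170 173 170 169 169 169 169 168 169 169 169]
w4 row 150 [160 171 168 167 169 167 166 166 166 166 166 166 167 166 120 109 120 124
 138 165 174 172 171 170 170 170 170 170 170 169 169 169 170 169 169 169]
w4 row 185 [148 147 147 147 146 146 146 146 137 125 125 130 133 159 176 177 175 174
 175 174 174 174 173 173 174 173 174 174 174 174 174 173 173 173 173 174]
```

```bash
python3 - <<'E'
from h import *
ex=np.array([.9984,-.0561]);ey=np.array([.0561,.9984])
m=np.load('pics/w4.npy',allow_pickle=True).item()
def pr(m,o,n,p,z):
    a=atz(m,p,z)[:2]-o; print(n,(1e3*np.array([a@ex,a@ey])).round(1))
o=np.array([.4342,.1493])
print(m['cam_to_world'][:3,3])
for q in [('72?',(464,93),.055),('69?',(464,100.5),.055),('69b',(464,98.8),.055),('fl',(405,91.6),.0457),('fr',(425,91.8),.0457),('10?',(460,203.),.055),('7?',(460,207),.055)]+[('e',p,.055) for p in [(457,80),(452,110),(446.3,150),(441.3,185)]]+[('ebot',p,.049) for p in [(452.5,80),(447.5,110),(441.7,150),(436.5,185)]]: pr(m,o,*q)
m=np.load('pics/w3.npy',allow_pickle=True).item();o=np.array([.4182,.1564])
for q in [('72?',(470,108.8),.055),('69?',(470,114.5),.055),('fl',(405,91.6),.0921),('fr',(425,91.8),.0921),('7-10',(430,197),.055)]: pr(m,o,*q)
E
```

```text
[0.43743336 0.21481393 0.22573535]
72? [116.5  75.3]
69? [117.2  71.3]
69b [117.   72.2]
fl [87.3 75.7]
fr [99.1 75.9]
10? [125.  12.]
7? [125.5   9.5]
e [111.4  82. ]
e [110.9  66. ]
e [111.   43.7]
e [111.3  23.1]
ebot [112.7  82.5]
ebot [112.1  66. ]
ebot [112.   42.9]
ebot [112.2  21.6]
72? [152.1  69.2]
69? [152.8  65.3]
fl [85.2 77. ]
fr [97.  77.2]
7-10 [132.6   4.2]
```

```bash
python3 -m pendant '[[[1.5,4,0],[0,0,0],0],[[0,5,0],[0,0,0],0],[[0,6,0],[0,0,0],0],[[0,6,0],[0,0,0],0],[[0,0,0],[0,0,0],0],[[0,0,0],[0,0,0],0]]'
```

```text
t: 6.6
tool_pos: [0.4553, 0.1495, 0.0827]
tool_rot: [-2.283, -2.158, 0.0]
contact_force: [-0.7, 0.8, -1.7]
opening: 0.0421
grip_force: 91.9
```

```bash
python3 -m pendant '[[[0,6,0],[0,0,0],0],[[0,6,0],[0,0,0],0],[[0,6,0],[0,0,0],0],[[0,6,0],[0,0,0],0],[[0,4,0],[0,0,0],0],[[0,2,0],[0,0,0],0],[[0,0,0],[0,0,0],0],[[0,0,0],[0,0,0],0]]'
python3 - <<'E'
from h import *
m=optics.camera_model('wrist');im=optics.get_image('wrist')[:,:,::-1];np.save('pics/w5.npy',m,allow_pickle=True)
cv2.imwrite('pics/w5.png',im);i=im.astype(int).sum(2)//3
o=get_obs();t=o['tool_pos'];print(t,R.from_rotvec(o['tool_rot']).as_matrix().round(4))
ex=np.array([.9984,-.0561])
for y in (82,66,44,23): # predicted edge row/col, then scan
    p=t[:2]+.0606*ex+y*1e-3*np.array([.0561,.9984]); u=proj(m,(*p,.055)); r=int(round(u[1]));c=int(u[0])
    print('edge',y,u.round(1),c-12,i[r,c-12:c+12])
for x in (70,75):
    p=t[:2]+x*1e-3*ex+.0705*np.array([.0561,.9984]);u=proj(m,(*p,.055));r=int(u[1]);c=int(round(u[0]));print('seam',x,u.round(1),r-10,i[r-10:r+11,c])
    p=t[:2]+x*1e-3*ex+.0085*np.array([.0561,.9984]);u=proj(m,(*p,.055));r=int(u[1]);c=int(round(u[0]));print('seam2',x,u.round(1),r-10,i[r-10:r+11,c])
for x in (-40,30,50):
    p=t[:2]+x*1e-3*ex+.075*np.array([.0561,.9984]);u=proj(m,(*p,.0454));r=int(u[1]);c=int(round(u[0]));print('flange',x,u.round(1),r-8,i[r-8:r+9,c])
E
```

```text
t: 7.27
tool_pos: [0.4848, 0.1479, 0.0825]
tool_rot: [-2.283, -2.158, 0.001]
contact_force: [-0.4, -0.7, -2.1]
opening: 0.0426
grip_force: 91.9
[0.48459773 0.14789638 0.08245695] [[ 5.590e-02  9.984e-01 -5.000e-04]
 [ 9.984e-01 -5.590e-02 -1.000e-04]
 [-1.000e-04 -5.000e-04 -1.000e+00]]
edge 82 [367.   77.4] 354 [164 164 163 164 163 164 163 164 163 163 164 167 128 100 115 137 159 154
 153 152 152 152 152 152]
edge 66 [364.5 108.4] 352 [207 207 207 206 207 207 207 207 207 212 185 128 123 145 171 176 173 174
 173 172 173 173 172 172]
edge 44 [361.  148.9] 349 [203 202 203 202 202 203 203 203 203 212 159 120 130 166 180 179 176 177
 177 177 177 177 175 176]
edge 23 [357.7 185.4] 345 [204 203 204 204 204 204 202 204 204 205 214 139 123 139 183 183 181 181
 180 180 181 180 181 180]
seam 70 [382.3 100.1] 90 [151 152 151 144 112  99 122 110 179 216 171 143 166 173 173 171 171 171
 171 173 175]
seam2 70 [371.2 209.4] 199 [186 188 188 190 182 129 106 115  92  55  60  72  84  88  87  85  86  85
  86  86  85]
seam 75 [391.4 100.2] 90 [148 150 151 144 120  88 117 148 203 213 182 138 160 173 172 171 171 171
 171 172 172]
seam2 75 [379.5 209.4] 199 [186 187 188 191 181 130 108 113  88  51  77 115 135 146 121  72  77  79
  78  79  79]
flange -40 [181.3  91.3] 83 [166 168 169 172 174 172 170 177 215 210 205 205 209 210 209 209 211]
flange 30 [305.9  91.3] 83 [164 167 167 171 171 169 166 175 206 212 210 209 208 208 208 210 211]
flange 50 [341.3  91.7] 83 [164 165 165 167 168 168 167 164 199 208 209 208 208 207 207 206 209]
```

```bash
python3 -m pendant '[[[0,0.9,0],[0,0,0],0],[[0,0,0],[0,0,0],0],[[0,0,1],[0,0,0],0],[[0,0,1],[0,0,0],0],[[0,0,0],[0,0,0],0],[[0,0,0],[0,0,0],0],[[0,0,0],[0,0,0],0]]' 110
```

```text
t: 7.9
tool_pos: [0.4859, 0.1479, 0.0813]
tool_rot: [2.283, 2.158, 0.0]
contact_force: [-4.2, -0.8, 4.6]
opening: 0.0422
grip_force: 111.9
```

```bash
python3 -m pendant '[[[0,0,1],[0,0,0],0],[[0,0,1],[0,0,0],0],[[0,0,1],[0,0,0],0],[[0,0,0],[0,0,0],0],[[0,0,0],[0,0,0],0]]'
```

```text
t: 8.32
tool_pos: [0.4859, 0.1479, 0.0813]
tool_rot: [-2.282, -2.158, 0.002]
contact_force: [-15.8, -3.2, 22.9]
opening: 0.0421
grip_force: 114.4
```

```bash
python3 -m pendant '[[[0,-1,0.5],[0,0,0],0],[[0,-0.5,0.5],[0,0,0],0],[[0,0,0],[0,0,0],0],[[0,0,0],[0,0,0],0]]'
python3 - <<'E'
from h import *
m=optics.camera_model('wrist');im=optics.get_image('wrist')[:,:,::-1];i=im.astype(int).sum(2)//3
o=get_obs();t=o['tool_pos'];print(t,R.from_rotvec(o['tool_rot']).as_matrix().round(4),o['wrist_torque'])
ex=np.array([.9984,-.0561]);ey=np.array([.0561,.9984])
for y in (82,66,44,23):
    p=t[:2]+.060*ex+y*1e-3*ey; u=proj(m,(*p,.055)); r=int(round(u[1]));c=int(u[0])
    print('edge',y,u.round(1),c-8,i[r,c-8:c+8])
for x in (-40,30,50):
    p=t[:2]+x*1e-3*ex+.075*ey;u=proj(m,(*p,.044));r=int(u[1]);c=int(round(u[0]));print('flange',x,u.round(1),r-5,i[r-5:r+6,c])
for y in (60,30):
    p=t[:2]-.070*ex+y*1e-3*ey;u=proj(m,(*p,.044));r=int(u[1]);c=int(round(u[0]));print('rear',y,u.round(1),c-6,i[r,c-6:c+7])
# same-looking image of slot gap area via scene camera: shingles
s0=cv2.imread('pics/scene0.png').astype(int);s1=optics.get_image('scene')[:,:,::-1].astype(int);cv2.imwrite('pics/scene_end.png',s1)
E
```

```text
t: 8.65
tool_pos: [0.4859, 0.1479, 0.0813]
tool_rot: [2.281, 2.157, 0.002]
contact_force: [-9.5, -3.3, 23.0]
opening: 0.0418
grip_force: 114.5
[0.48588804 0.14791466 0.08125008] [[ 5.580e-02  9.984e-01  2.000e-03]
 [ 9.984e-01 -5.580e-02 -4.000e-04]
 [-3.000e-04  2.000e-03 -1.000e+00]] [-0.40279721  1.95664892  0.00720778]
edge 82 [366.7  77.2] 358 [163 163 163 163 163 166 169  94 110 120 155 154 153 152 151 151]
edge 66 [364.3 108.4] 356 [206 207 207 209 202 162 118 132 162 177 174 174 173 172 172 172]
edge 44 [360.8 149.2] 352 [202 203 202 202 206 216 114 128 141 185 178 177 177 177 177 176]
edge 23 [357.4 185.9] 349 [200 199 200 200 206 173 129 125 163 181 181 181 179 179 180 179]
flange -40 [181.4  91.3] 86 [169 173 172 170 177 215 208 204 206 210 210]
flange 30 [305.9  91.4] 86 [170 170 168 167 175 207 212 211 208 208 208]
flange 50 [341.2  91.8] 86 [166 168 169 167 166 175 209 209 209 207 206]
rear 60 [131.1 118.9] 125 [163 164 165 164 161 184 210 207 206 206 207 206 206]
rear 30 [135.8 170. ] 130 [146 146 146 143 137 196 209 206 206 205 205 204 204][ WARN:0@3.206] global loadsave.cpp:1063 imwrite_ Unsupported depth image for selected encoder is fallbacked to CV_8U.
```

```bash
python3 -m pendant '[[[0,-1,0.5],[0,0,0],0],[[0,-1,0.5],[0,0,0],0],[[0,0,0.5],[0,0,0],0],[[0,0,0],[0,0,0],0],[[0,0,0],[0,0,0],0]]'
python3 - <<'E'
from h import *
o=get_obs();print(o['tool_pos'],R.from_rotvec(o['tool_rot']).as_matrix().round(4)[:,2],o['wrist_torque'])
E
```

```text
t: 9.17
tool_pos: [0.4859, 0.1479, 0.0813]
tool_rot: [2.28, 2.155, 0.007]
contact_force: [-3.1, -3.5, 25.6]
opening: 0.0421
grip_force: 115.0
[0.48591703 0.14793503 0.08129731] [ 6.e-03 -3.e-04 -1.e+00] [-0.44822308  2.31118153  0.07721442]
```

```bash
python3 -m pendant '[[[0,0,0],[0.006,0,0],0],[[0,0,0],[0.004,0,0],0],[[0,0,0],[0,0,0],0],[[0,0,0],[0,0,0],0]]'
python3 - <<'E'
from h import *
o=get_obs();print(o['tool_pos'],R.from_rotvec(o['tool_rot']).as_matrix().round(4)[:,2],o['wrist_torque'])
E
```

```text
t: 9.5
tool_pos: [0.4859, 0.1479, 0.0813]
tool_rot: [-2.281, -2.158, 0.003]
contact_force: [-13.1, -5.1, 26.6]
opening: 0.042
grip_force: 114.9
[0.48586238 0.1479273  0.08128638] [-2.6e-03 -3.0e-04 -1.0e+00] [-0.66924981  0.7602048  -0.00655302]
```

```bash
python3 -m pendant '[[[0,-1,0.5],[0.002,0,0],0],[[0,-1,0.5],[0,0,0],0],[[0,0,0],[0,0,0],0],[[0,0,0],[0,0,0],0],[[0,0,0],[0,0,0],0]]'
python3 - <<'E'
from h import *
m=optics.camera_model('wrist');im=optics.get_image('wrist')[:,:,::-1];i=im.astype(int).sum(2)//3
o=get_obs();t=o['tool_pos'];print(t,R.from_rotvec(o['tool_rot']).as_matrix().round(4)[:,2],o['wrist_torque'],o['contact_force'])
ex=np.array([.9984,-.0561]);ey=np.array([.0561,.9984])
for y in (60,30):
    p=t[:2]-.070*ex+y*1e-3*ey;u=proj(m,(*p,.044));r=int(u[1]);c=int(round(u[0]));print('rear',y,u.round(1),c-6,i[r,c-6:c+7])
for y in (66,44,23):
    p=t[:2]+.060*ex+y*1e-3*ey; u=proj(m,(*p,.055)); r=int(round(u[1]));c=int(u[0])
    print('edge',y,u.round(1),c-8,i[r,c-8:c+8])
E
```

```text
t: 9.92
tool_pos: [0.4859, 0.1479, 0.0813]
tool_rot: [2.282, 2.158, 0.0]
contact_force: [-5.5, -5.0, 25.5]
opening: 0.042
grip_force: 114.7
[0.48585379 0.14793343 0.08126238] [ 2.e-04  1.e-04 -1.e+00] [-0.70465417  0.46503264 -0.01927448] [-4.99905356 -5.09953622 25.3483633 ]
rear 60 [131.4 118.9] 125 [165 163 165 163 162 171 198 208 208 207 206 205 206]
rear 30 [136.  169.9] 130 [146 146 145 144 139 175 212 208 205 206 205 205 204]
edge 66 [364.4 108.4] 356 [206 207 207 208 213 182 113 128 154 174 175 173 173 172 173 172]
edge 44 [360.9 149.3] 352 [202 202 202 202 204 213 135 124 132 178 180 179 177 176 176 176]
edge 23 [357.6 186. ] 349 [200 199 200 201 204 192 135 126 153 184 182 180 182 179 180 181]
```

```bash
python3 -c "
from station import ctrl
print(ctrl.finish_job())"
```

```text
the job is handed in; nothing more can be done
None
```

I handed the job in at about 10 s: the long end is under the second course and the flange is flat and square. The gripper still holds the collar and presses with about 25 N. By the wrist camera the collar is within about 0.5 mm of the hole up the roof and an estimated 1–2 mm across it. I saw no sign of the shingles lifting, but did not measure that directly.

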